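# Take the pressure cap off a coolant header tank

## Robot

A 6-joint arm with a two-finger parallel gripper is mounted at the origin on the work surface. World frame = base frame: x ahead of the robot, y to its left, z up, the work surface at z = 0. Lengths are in m, angles in rad, forces in N, time in s.
With the tool pointing down it reaches from about 0.4 to 0.825 m from the base axis. Payload 7 kg.
Tool frame: the origin (TCP) lies at the centre of the arm's flange, where the gripper is bolted on; the fingertips stand 178 mm ahead of it and the grasp point (between the pads) lies 159 mm ahead of it; z points along the fingers, y is the direction in which the jaws open and shut (so a half turn about z gives the same grasp; the last joint's range is limited). The gripper opens to 88 mm and grips with 3 to 60 N. Pads are 19 mm wide; open, the fingers measure 130 mm over their backs; the gripper's body (78 mm by 193 mm) begins 47 mm behind the grasp point.
Start: joints at [1.39, 0.359, 0.012, 0, -1.224, -0.288], TCP at [0.305, 0.602, 0.405] pointing down, gripper open.
Joint ranges: [-3.07, 3.07], [-1.43, 2.12], [-1.02, 1.25], [-3.03, 1.67], [-3.05, -0], [-3.03, 3.03]. Speed limits (rad/s): [2.39, 2.39, 3.01, 3.14, 3.14, 3.14].

## Interface

Orientations are given as [roll, pitch, yaw] about the fixed x, y, z axes, in that order (R = Rz(yaw) Ry(pitch) Rx(roll)).
In Python, from station import * gives the robot as it stands.
- The arm moves only by the tool send_rows, never from a script. Its argument "motion" is a list of rows, each an object with "offset": the shift along the tool's x, y, z in cm, a list of three; "turn": the turn about the tool's z in degrees. In form: [{"offset": [x, y, z], "turn": turn}, ...]. A call has 1 to 8 rows; each row is the pose to reach, as a shift and turn from the pose commanded when the call began, along the tool's axes at that moment; what a row does not reach only later rows make up. A row lasts 1/10 s, in which the tool goes at most 50 mm and 8.59 degrees, less where a joint would pass 70% of its speed; a pose out of reach is approached as far as the arm can. A call with a gripper value outside its range is refused whole. "hand" is the opening, from -1 (shut) to 1 (fully open), set as the call begins (left out, the last holds). The fingers move at their own pace and stop on an object; "squeeze" is the grip in N (left out, the last holds). Time passes only in rows, so rows that repeat a pose let the fingers close. It gives the time, the measured TCP pose, the force and the opening at its end, in the units of the state.
- get_state(): the state, without advancing time (a new reading comes with each control period).
- grab_frame(name): name is "side" or "top" or "wrist"; returns a dict with "frame" (384x512x3 uint8, blue, green, red), "range_z" (384x512 float32, m along the optical axis (not along the pixel's ray), 0 where there is no reading), "vertical_fov" (degrees; the focal length in pixels is half the picture's height over the tangent of half this angle, whatever the lens; pixels are square), "cx", "cy" (the principal point, pixels), "cam_to_world" (4x4, takes a point from camera to world coordinates). Camera axes: x right, y up, looking along -z (the intrinsics and any distortion apply to the point x, -y, -z); pixel columns grow to the right and rows downward; lengths in m; the calibration is good to about 2 mm. A picture is of the moment at which its call begins.
- job_done(): hands the job in, once; it reports no verdict.
The state is a dict: "t": time; "q": joint angles; "qd": joint speeds; "joint_efforts": joint torques, N m; "eef_pos": TCP position; "ee_rot": TCP orientation; "force": force on the tool from outside, world axes, zero at the start; "moment": the same for the moment, N m; "width": finger opening in m.
Only numpy, scipy, OpenCV 4.12 (cv2) and the standard library are available. Lean on these libraries where they do the work, as an engineer would, in place of code of your own. Each camera call takes 0.05 s, during which the arm holds its last target. There are 200 camera calls.

## Task

Take the pressure cap off the aluminium coolant tank: turn it anticlockwise (seen from above), without pushing it down, until it comes up against its first stop, and keep it leaning lightly against that stop for about a second to vent. Then press it down, turn it on past the stop, lift it off and set it down upright in the orange tray (lower it in, do not drop it). Do not ram the cap down hard or wrench the tank round in its rubber mounts (no more than about 3 degrees of twist), and leave the other things on the bench alone.

Things in the scene. Friction and masses are not known exactly. Their poses are not given: they have to be found in the camera images.
- cap: Black round pressure cap, 58 mm diameter, 44 mm tall, 100 to 170 g, with a yellow grip bar on top. Origin: centre of its underside (skirt's lower edge), z up, x along the bar. Two tabs inside the skirt, at +x and -x (a half turn looks the same), hook under the neck's lips. Locked at the start, underside 8 mm below the neck's rim, pushed up against the lips by a 7 N spring; side play 2 mm.
- cap_grip (a point): Middle of the cap's yellow grip bar, 32 mm above the cap's underside; axes as the cap's. The bar is 50 mm long (x), 18 mm wide (y), 24 mm tall, and stands on the cap's flat top (20 to 44 mm above the underside).
- neck (a point): Centre of the tank's filler neck at its rim, 150 mm above the bench, on its axis; x along the tank, z up. Neck 30 mm diameter, lips to 45 mm, 24 mm above the tank's flat top. The lip ring was pressed in at a loose angle: the first stop comes with the grip bar anywhere from 21 to 55 degrees anticlockwise of the tank's x axis (3 to 39 from the start), so find it by feel.
- first_stop (a point): Point on the neck's axis 7 mm below the rim, level with the lower edge of the first stop, a 3 mm high block under each lip. Pressed down more than 3 mm against the spring (0.8 N per mm more) the tabs pass below it; the cap bottoms hard at 6 mm (12 N), so 4 to 5.5 mm is right. 40 to 60 degrees past the stop the tabs are free of block and lips, the spring lifts the cap 3 mm; lift straight off.
- tank (a joint): Twist of the tank in its rubber mounts about the neck's axis, rad, positive anticlockwise from above, 0 at rest; spring 4 Nm per rad. Friction while the cap turns freely gives about 0.01. Leaning lightly on the first stop means 0.025 to 0.05 (0.1 to 0.2 Nm); over 0.065 (0.26 Nm) either way is wrenching.
- stand: Dark steel base plate 170 x 130 x 12 mm fixed to the bench, with rubber mounts that carry the aluminium tank (150 x 110 x 98 mm, its top 126 mm above the bench, reaching from -55 to +95 mm along x, +-55 mm along y). Origin on the bench under the neck's axis; x along the tank, z up.
- tray_orange: Open orange plastic tray, 120 x 120 mm outside, walls 4 mm thick and 25 mm high, fixed to the bench; goal for the cap. Origin: centre of its underside; its floor is 4 mm thick.
- tray_blue: Open blue plastic tray of the same size, fixed, holding a steel socket; not the goal. Its place and the orange tray's may be swapped.
- socket: Steel socket (ring) 28 mm diameter, 30 mm tall, standing in the blue tray; leave alone. Origin: centre of its underside.
- spray_can: Grey spray can, 60 mm diameter, 170 mm tall, standing on the bench; leave alone. Origin: centre of its underside.
- tub: White plastic tub, 80 mm diameter, 75 mm tall; leave alone. Origin: centre of its underside.
- screwdriver: Red-handled screwdriver lying on the bench; leave alone. Origin: on its underside.
Things that resemble listed ones, but are neither listed nor needed, are in the scene too. Several things have the shape of the cap; the one meant has the colours described above. There is more than one size of the stand; the one meant has the size given above.

How it is judged:
By the outcome, as a careful person would: the job done as asked, in the order asked, and still so for the second after the job is handed in, with the robot touching nothing.
It also fails if it takes over 64 s, if anything falls off the work surface, if the arm or the gripper's body presses on something with over 40 N, if the wrist force passes 120 N, or if a joint passes its speed limit or range.

## Working session

There is one attempt and no reset: what is moved stays moved. The work goes in short steps, Python scripts to look and compute and a tool call to move; the robot and the scene stay as the last step left them, time stands still between calls to the robot, and variables do not carry over. Pictures are saved under pics/ and viewed, about 8 in all and at most 12, crops included, and the job is handed in when it is done.

Besides the shell and the picture viewer there is one more tool, called after ">>>" by a JSON object that holds its "op" and its "data", one argument or row to a line. send_rows: Moves the arm, as the interface text tells. Its arguments: {"type":"object","properties":{"motion":{"type":"array"},"hand":{"type":"number"},"squeeze":{"type":"number"}},"required":["motion"]}

```bash
ls; mkdir -p pics; cat > h.py <<'E'
from station import *
import numpy as np, cv2
from scipy.spatial.transform import Rotation as R
def grab(n):
    f=grab_frame(n); np.savez('pics/_%s.npz'%n,**f); return f
def load(n): return dict(np.load('pics/_%s.npz'%n))
def pts(f):
    h,w=f['range_z'].shape; fl=h/2/np.tan(np.radians(float(f['vertical_fov']))/2)
    u,v=np.meshgrid(np.arange(w),np.arange(h)); z=f['range_z']
    p=np.stack([(u-f['cx'])/fl*z,-(v-f['cy'])/fl*z,-z,np.ones_like(z)],-1)
    P=(p@np.array(f['cam_to_world']).T)[...,:3]; P[z==0]=np.nan; return P
def ray(f,u,v,h):
    H=f['range_z'].shape[0]; fl=H/2/np.tan(np.radians(float(f['vertical_fov']))/2)
    M=np.array(f['cam_to_world']); d=M[:3,:3]@np.array([(u-f['cx'])/fl,-(v-f['cy'])/fl,-1]); o=M[:3,3]
    return o+d*(h-o[2])/d[2]
E
python3 - <<'E'
from h import *
for n in ['top','side']:
    f=grab(n); cv2.imwrite(f'pics/{n}1.png',cv2.resize(f['frame'],None,fx=1.5,fy=1.5))
    print(n,{k:(np.round(v,3).tolist() if np.size(v)<20 else 0) for k,v in f.items()})
s=get_state();print(s)
E
```

```text
pics
top {'frame': 0, 'range_z': 0, 'vertical_fov': 43.087, 'cx': 259.882, 'cy': 189.836, 'cam_to_world': [[-0.025, 0.98, -0.196, 0.213], [-1.0, -0.026, -0.001, 0.084], [-0.006, 0.196, 0.981, 1.42], [0.0, 0.0, 0.0, 1.0]]}
side {'frame': 0, 'range_z': 0, 'vertical_fov': 45.955, 'cx': 252.612, 'cy': 192.352, 'cam_to_world': [[0.521, 0.583, -0.624, -0.214], [-0.854, 0.369, -0.367, -0.348], [0.016, 0.724, 0.69, 0.905], [0.0, 0.0, 0.0, 1.0]]}
{'t': 0.1, 'q': array([ 1.39011908e+00,  3.59307962e-01,  1.11449390e-02, -3.16792299e-04,
       -1.22410629e+00, -2.88075848e-01]), 'qd': array([ 0.00105953, -0.00180082,  0.00170547,  0.00069657, -0.00025304,
       -0.00144252]), 'joint_efforts': array([-7.86444343e-04, -5.84163487e+01,  2.93750954e+01,  7.01558501e+00,
        1.01536725e-02, -6.11601035e-05]), 'eef_pos': array([0.30488391, 0.60202092, 0.403817  ]), 'ee_rot': array([ 3.14009575e+00, -1.32976536e-04, -4.68860857e-01]), 'force': array([-0.51698483, -0.82557362, -0.8612201 ]), 'moment': array([ 0.02632358, -0.00394622, -0.0521686 ]), 'width': 0.08768428483894182}
```

View pics/top1.png

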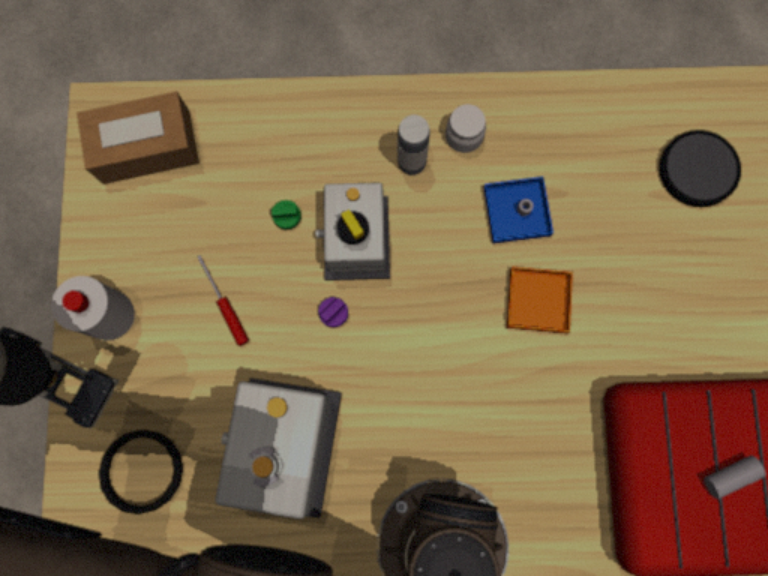

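View pics/side1.png

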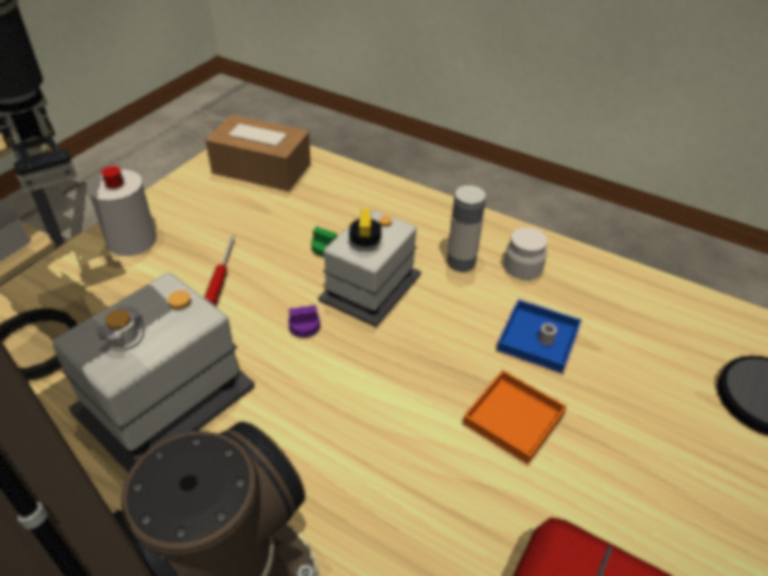

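The top view shows the tank with the black cap and yellow bar at about (352,226), and the orange tray at (539,300). The blue tray with the socket is at (517,210), and the can and tub are at (413,145) and (466,127). The bigger tank at lower left is a decoy.

```bash
python3 - <<'E'
from h import *
f=load('top'); P=pts(f); I=f['frame'].astype(int); b,g,r=I[...,0],I[...,1],I[...,2]
H=cv2.cvtColor(f['frame'],cv2.COLOR_BGR2HSV); hh,ss,vv=[H[...,i].astype(int) for i in range(3)]
vvv,uu=np.mgrid[:384,:512]
win=lambda u0,u1,v0,v1:(uu>u0)&(uu<u1)&(vvv>v0)&(vvv<v1)
def rep(n,m,h):
    c,_=cv2.findContours(m.astype(np.uint8),0,1); c=max(c,key=cv2.contourArea)
    q=np.array([ray(f,u,v,h) for u,v in c[:,0]])
    rc=cv2.minAreaRect((q[:,:2]*1000).astype(np.float32))
    print(n,m.sum(),np.round(rc[0],1),np.round(rc[1],1),rc[2],'medz',np.nanmedian(P[m][:,2]))
rep('bar',(hh>22)&(hh<35)&(ss>150)&win(222,250,135,170)&(P[...,2]>.15),.186)
rep('cap',(vv<60)&win(220,250,135,170)&(P[...,2]>.145),.162)
tt=win(205,265,110,190)&(abs(P[...,2]-.126)<.012)
rep('tanktop',tt,.126)
rep('stand',win(205,265,110,190)&(P[...,2]<.03)&(P[...,2]>.008),.012)
rep('orange',(hh>5)&(hh<18)&(ss>200)&win(330,390,170,230),.02)
rep('can',win(255,295,70,120)&(P[...,2]>.15),.17)
print(P[150,210:275:2][:, [1,2]].round(3).tolist())
E
```

```text
bar 158 [570.3 148.6] [55.6 23.5] 31.75229263305664 medz 0.18499495591857007
cap 216 [570.1 149.9] [55.2 55.3] 23.371240615844727 medz 0.16114643923374217
tanktop 1652 [592.9 150.2] [107.5 151.6] 89.5569839477539 medz 0.12577223430429152
stand 369 [594.5 151. ] [128.3 170.4] 89.9338607788086 medz 0.011995266509086111
orange 1635 [ 456.4 -204.3] [120.1 119.6] 83.35363006591797 medz 0.004088655712487732
can 374 [748.9  37. ] [54.8 64.1] 88.40340423583984 medz 0.16877582501417931
[[0.233, 0.005], [0.227, 0.002], [0.221, 0.004], [0.204, 0.125], [0.198, 0.125], [0.193, 0.125], [0.187, 0.128], [0.179, 0.161], [0.174, 0.162], [0.169, 0.16], [0.163, 0.159], [0.156, 0.186], [0.151, 0.187], [0.146, 0.188], [0.141, 0.182], [0.136, 0.164], [0.131, 0.164], [0.126, 0.16], [0.121, 0.127], [0.116, 0.123], [0.11, 0.125], [0.105, 0.125], [0.099, 0.12], [0.094, 0.011], [0.088, 0.008], [0.082, -0.001], [0.076, 0.0], [0.07, 0.001], [0.064, -0.005], [0.058, -0.0], [0.052, -0.003], [0.046, 0.002], [0.04, 0.001]]
```

```bash
cat >> h.py <<'E'
def go(x,y,z,yaw):
    s=get_state(); A=R.from_euler('xyz',s['ee_rot']); d=A.inv().apply(np.array([x,y,z])-s['eef_pos'])*100
    t=np.degrees(s['ee_rot'][2])-yaw; t=(t+180)%360-180
    print('off',d.round(2),'turn',round(t,1),'| pos',s['eef_pos'].round(4),'rot',np.degrees(s['ee_rot']).round(2),'F',s['force'].round(1),'M',s['moment'].round(3),'w',round(s['width'],4),'t',s['t'],'q6',round(s['q'][5],2))
E
python3 - <<'E'
from h import *
f=load('top'); P=pts(f)
m=P[185:230,30:95]; k=m[...,2]>.1; print(m[k].min(0),m[k].max(0))
go(.572,.150,.43,-148)
E
```

```text
[0.40190009 0.59118344 0.10018042] [0.4981888  0.69420812 0.17843024]
off [44.25 28.26 -2.57] turn 121.1 | pos [0.3049 0.602  0.4038] rot [ 1.7991e+02 -1.0000e-02 -2.6860e+01] F [-0.5 -0.8 -0.9] M [ 0.026 -0.004 -0.052] w 0.0877 t 0.1 q6 -0.29
```

>>> {"op": "send_rows", "data": {
  "motion": [
    {"offset": [5, 3, -2.5], "turn": 8},
    {"offset": [9, 6, -2.5], "turn": 16},
    {"offset": [13, 8.5, -2.5], "turn": 24},
    {"offset": [17, 11, -2.5], "turn": 32},
    {"offset": [21, 13.5, -2.5], "turn": 40},
    {"offset": [25, 16, -2.5], "turn": 48},
    {"offset": [29, 18.5, -2.5], "turn": 56},
    {"offset": [33, 21, -2.5], "turn": 64}
  ],
  "hand": 1
}}

```text
t: 0.9
eef_pos: [0.505, 0.2637, 0.4296]
ee_rot: [3.141, -0.0, -1.592]
force: [0.7, 0.8, 0.6]
width: 0.0875
```

```bash
python3 -c "
from h import *
go(.572,.150,.43,-148)"
```

```text
off [11.23 -6.93 -0.04] turn 56.8 | pos [0.505  0.2637 0.4296] rot [179.99  -0.   -91.19] F [0.7 0.8 0.6] M [ 0.142 -0.236  0.036] w 0.0875 t 0.9 q6 -0.85
```

>>> {"op": "send_rows", "data": {
  "motion": [
    {"offset": [3, -2, 0], "turn": 8},
    {"offset": [6, -4, 0], "turn": 16},
    {"offset": [9, -6, 0], "turn": 24},
    {"offset": [11, -7, 0], "turn": 32},
    {"offset": [11.2, -7, 0], "turn": 40},
    {"offset": [11.2, -7, 0], "turn": 48},
    {"offset": [11.2, -7, 0], "turn": 56},
    {"offset": [11.2, -7, 0], "turn": 57}
  ]
}}

```text
t: 1.7
eef_pos: [0.5727, 0.1525, 0.4293]
ee_rot: [3.141, -0.001, -2.584]
force: [0.1, 0.3, -1.3]
width: 0.0876
```

```bash
python3 - <<'E'
from h import *
f=grab('wrist'); cv2.imwrite('pics/w1.png',f['frame']); print(np.array(f['cam_to_world']).round(3).tolist())
P=pts(f); H=cv2.cvtColor(f['frame'],cv2.COLOR_BGR2HSV); hh,ss,vv=[H[...,i].astype(int) for i in range(3)]
m=((hh>22)&(hh<35)&(ss>130)&(P[...,2]>.15)).astype(np.uint8)
c,_=cv2.findContours(m,0,1)
if c:
    c=max(c,key=cv2.contourArea); print(cv2.minAreaRect(c), np.nanmedian(P[m>0][:,2]))
    q=np.array([ray(f,u,v,.186) for u,v in c[:,0]])
    rc=cv2.minAreaRect((q[:,:2]*1000).astype(np.float32)); print(rc, cv2.boxPoints(rc).round(1).tolist())
go(.572,.150,.43,-148)
E
```

```text
[[-0.529, -0.813, -0.241, 0.508], [0.848, -0.508, -0.15, 0.111], [-0.0, -0.284, 0.959, 0.41], [0.0, 0.0, 0.0, 1.0]]
((253.3738555908203, 200.77078247070312), (26.681079864501953, 72.8321304321289), 3.1798300743103027) 0.1864977728374486
((571.8088989257812, 147.53045654296875), (54.1279296875, 18.550975799560547), 29.36806297302246) [[543.7000122070312, 142.3000030517578], [552.7999877929688, 126.19999694824219], [599.9000244140625, 152.6999969482422], [590.7999877929688, 168.89999389648438]]
off [ 0.2  -0.18 -0.07] turn 0.2 | pos [0.5727 0.1526 0.4293] rot [ 1.7999e+02 -4.0000e-02 -1.4783e+02] F [ 0.4 -0.3 -0.7] M [ 0.089 -0.129 -0.011] w 0.0877 t 1.75 q6 -1.6
```

View pics/w1.png

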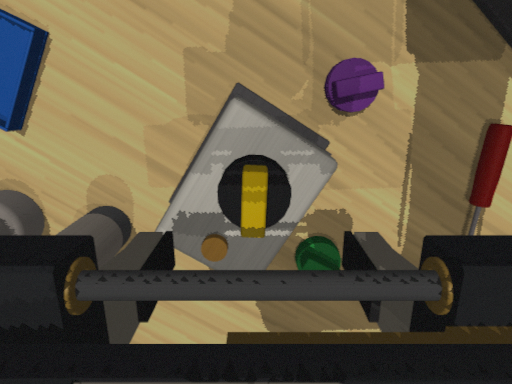

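Wrist view: the black cap is at (254,192), with the yellow bar vertical in the image at (254,201). It is well centred between the fingers, and the bar sits at 29.4 degrees.

>>> {"op": "send_rows", "data": {
  "motion": [
    {"offset": [0.1, -0.35, 2], "turn": 2.8},
    {"offset": [0.1, -0.35, 4], "turn": 2.8},
    {"offset": [0.1, -0.35, 5.5], "turn": 2.8},
    {"offset": [0.1, -0.35, 6.5], "turn": 2.8},
    {"offset": [0.1, -0.35, 7], "turn": 2.8},
    {"offset": [0.1, -0.35, 7], "turn": 2.8},
    {"offset": [0.1, -0.35, 7], "turn": 2.8}
  ]
}}

```text
t: 2.45
eef_pos: [0.5741, 0.1493, 0.3603]
ee_rot: [-3.141, 0.001, -2.629]
force: [-0.7, 0.7, -0.1]
width: 0.0881
```

```bash
python3 - <<'E'
from h import *
go(.573,.149,.343,-150.6)
f=grab('wrist'); cv2.imwrite('pics/w2.png',f['frame'])
P=pts(f); H=cv2.cvtColor(f['frame'],cv2.COLOR_BGR2HSV); hh,ss,vv=[H[...,i].astype(int) for i in range(3)]
m=((hh>22)&(hh<35)&(ss>130)&(P[...,2]>.18)).astype(np.uint8)
c,_=cv2.findContours(m,0,1)
c=max(c,key=cv2.contourArea); print(cv2.minAreaRect(c), np.nanmedian(P[m>0][:,2]))
q=np.array([ray(f,u,v,.186) for u,v in c[:,0]])
print(cv2.minAreaRect((q[:,:2]*1000).astype(np.float32)))
E
```

```text
off [0.11 0.02 1.73] turn -0.0 | pos [0.5741 0.1493 0.3603] rot [-1.7999e+02  5.0000e-02 -1.5061e+02] F [-0.7  0.7 -0.1] M [ 0.059 -0.18   0.029] w 0.0881 t 2.45 q6 -1.64
((258.5, 234.0), (70.0, 35.0), 90.0) 0.18653370529920266
((567.1350708007812, 145.15560913085938), (38.37053298950195, 17.68539047241211), 29.91921043395996)
```

View pics/w2.png

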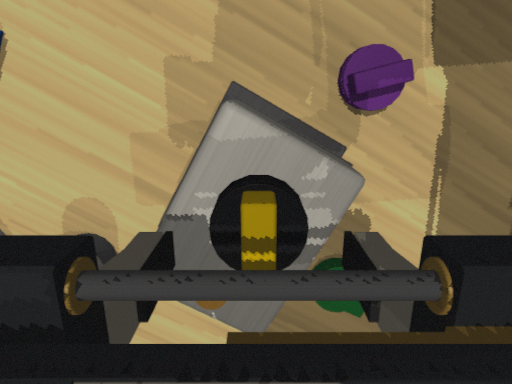

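>>> {"op": "send_rows", "data": {
  "motion": [
    {"offset": [0.15, 0, 0.8], "turn": 0},
    {"offset": [0.15, 0, 1.4], "turn": 0},
    {"offset": [0.15, 0, 1.7], "turn": 0},
    {"offset": [0.15, 0, 1.7], "turn": 0},
    {"offset": [0.15, 0, 1.7], "turn": 0}
  ]
}}

```text
t: 3.0
eef_pos: [0.5726, 0.1485, 0.3426]
ee_rot: [-3.141, -0.0, -2.629]
force: [0.3, -0.3, -0.1]
width: 0.0875
```

>>> {"op": "send_rows", "data": {
  "motion": [
    {"offset": [0, 0, 0], "turn": 0},
    {"offset": [0, 0, 0], "turn": 0},
    {"offset": [0, 0, 0], "turn": 0},
    {"offset": [0, 0, 0], "turn": 0},
    {"offset": [0, 0, 0], "turn": 0},
    {"offset": [0, 0, 0], "turn": 0},
    {"offset": [0, 0, 0], "turn": 0},
    {"offset": [0, 0, 0], "turn": 0}
  ],
  "hand": -1,
  "squeeze": 40
}}

```text
t: 3.8
eef_pos: [0.5725, 0.1484, 0.3427]
ee_rot: [3.142, 0.0, -2.63]
force: [-0.4, 0.0, 0.5]
width: 0.0293
```

```bash
python3 -c "
from h import *
go(.5725,.1485,.343,-150.6)"
```

```text
off [-0.    0.01 -0.03] turn -0.1 | pos [0.5725 0.1484 0.3427] rot [ 180.      0.   -150.66] F [-0.4  0.   0.5] M [ 0.032 -0.108  0.069] w 0.0293 t 3.8 q6 -1.64
```

>>> {"op": "send_rows", "data": {
  "motion": [
    {"offset": [0, 0, 0], "turn": 0},
    {"offset": [0, 0, 0], "turn": 0},
    {"offset": [0, 0, 0], "turn": 0},
    {"offset": [0, 0, 0], "turn": 0},
    {"offset": [0, 0, 0], "turn": 0},
    {"offset": [0, 0, 0], "turn": 0}
  ]
}}

```text
t: 4.4
eef_pos: [0.5725, 0.1485, 0.3426]
ee_rot: [3.142, -0.0, -2.629]
force: [-1.2, 0.9, -0.1]
width: 0.0181
```

```bash
python3 -c "
from h import *
go(.5725,.1485,.343,-150.6)"
```

```text
off [-0.    0.   -0.04] turn -0.1 | pos [0.5725 0.1485 0.3426] rot [ 180.     -0.   -150.66] F [-1.2  0.9 -0.1] M [0.299 0.063 0.038] w 0.0181 t 4.4 q6 -1.64
```

>>> {"op": "send_rows", "data": {
  "motion": [
    {"offset": [0, 0, 0], "turn": 0},
    {"offset": [0, 0, 0], "turn": 0}
  ]
}}

```text
t: 4.6
eef_pos: [0.5725, 0.1485, 0.3427]
ee_rot: [3.142, 0.0, -2.629]
force: [-0.4, 0.2, 0.5]
width: 0.0181
```

```bash
python3 -c "
from h import *
go(.5725,.1485,.343,-150.6)"
```

```text
off [-0.    0.   -0.03] turn -0.1 | pos [0.5725 0.1485 0.3427] rot [ 180.      0.   -150.66] F [-0.4  0.2  0.5] M [0.406 0.144 0.023] w 0.0181 t 4.6 q6 -1.64
```

```bash
cat > rd.py <<'E'
from h import *
L=[]
for i in range(4):
    grab_frame('wrist'); L.append(get_state())
a=lambda k:np.mean([s[k] for s in L],0)
s=L[-1]; print('F',a('force').round(2),'M',a('moment').round(3),'Mz',[round(x['moment'][2],3) for x in L],'pos',(a('eef_pos')*1000).round(2),'yaw',round(np.degrees(a('ee_rot')[2]),2),'w',round(s['width'],4),'t',s['t'])
E
python3 rd.py
```

```text
F [-1.03  0.83  0.12] M [ 0.417  0.132 -0.015] Mz [np.float64(-0.04), np.float64(0.015), np.float64(-0.01), np.float64(-0.027)] pos [572.5  148.46 342.66] yaw -150.66 w 0.0177 t 4.8
```

>>> {"op": "send_rows", "data": {
  "motion": [
    {"offset": [0, 0, 0], "turn": -0.5},
    {"offset": [0, 0, 0], "turn": -1},
    {"offset": [0, 0, 0], "turn": -1.5},
    {"offset": [0, 0, 0], "turn": -2}
  ]
}}

```text
t: 5.2
eef_pos: [0.5725, 0.1484, 0.3427]
ee_rot: [-3.142, 0.0, -2.594]
force: [-1.1, 0.9, -0.4]
width: 0.0179
```

```bash
python3 rd.py
```

```text
F [-0.84  1.08  0.3 ] M [ 0.435  0.136 -0.066] Mz [np.float64(-0.041), np.float64(-0.094), np.float64(-0.025), np.float64(-0.104)] pos [572.52 148.42 342.65] yaw -148.64 w 0.0178 t 5.4
```

>>> {"op": "send_rows", "data": {
  "motion": [
    {"offset": [0, 0, 0], "turn": -0.5},
    {"offset": [0, 0, 0], "turn": -1},
    {"offset": [0, 0, 0], "turn": -1.5}
  ]
}}

```text
t: 5.7
eef_pos: [0.5725, 0.1484, 0.3427]
ee_rot: [-3.141, -0.0, -2.568]
force: [-0.5, 1.3, 0.5]
width: 0.0181
```

```bash
python3 rd.py
```

```text
F [-0.34  0.99  0.47] M [ 0.245 -0.058 -0.084] Mz [np.float64(-0.056), np.float64(-0.086), np.float64(-0.086), np.float64(-0.107)] pos [572.56 148.4  342.67] yaw -147.13 w 0.018 t 5.9
```

>>> {"op": "send_rows", "data": {
  "motion": [
    {"offset": [0, 0, 0], "turn": -0.5},
    {"offset": [0, 0, 0], "turn": -1},
    {"offset": [0, 0, 0], "turn": -1.5}
  ]
}}

```text
t: 6.2
eef_pos: [0.5725, 0.1484, 0.3427]
ee_rot: [-3.142, 0.0, -2.541]
force: [0.0, 0.4, 0.3]
width: 0.0176
```

```bash
python3 rd.py
```

```text
F [ 0.19  0.09 -0.62] M [ 0.025 -0.227 -0.106] Mz [np.float64(-0.12), np.float64(-0.081), np.float64(-0.121), np.float64(-0.102)] pos [572.55 148.39 342.67] yaw -145.64 w 0.0181 t 6.4
```

>>> {"op": "send_rows", "data": {
  "motion": [
    {"offset": [0, 0, 0], "turn": -0.5},
    {"offset": [0, 0, 0], "turn": -1}
  ]
}}

```text
t: 6.6
eef_pos: [0.5725, 0.1484, 0.3427]
ee_rot: [-3.142, -0.0, -2.524]
force: [0.7, -1.5, 0.8]
width: 0.018
```

```bash
python3 rd.py
```

```text
F [ 0.77 -0.54  0.4 ] M [-0.12  -0.315 -0.123] Mz [np.float64(-0.093), np.float64(-0.092), np.float64(-0.152), np.float64(-0.155)] pos [572.54 148.39 342.67] yaw -144.63 w 0.0177 t 6.8
```

```bash
cat > tw.py <<'E'
from h import *
def ang(f,tag):
    g=cv2.cvtColor(f['frame'],cv2.COLOR_BGR2GRAY); P=pts(f)
    L=cv2.createLineSegmentDetector().detect(g)[0][:,0]
    o=[]
    for a,b,c,d in L:
        if np.hypot(a-c,b-d)<40: continue
        p,q=ray(f,a,b,.126)[:2],ray(f,c,d,.126)[:2]; m=(p+q)/2-[.593,.150]
        t=(np.degrees(np.arctan2(*(q-p)[::-1]))+45)%180-45
        if abs(m[0])<.1 and abs(m[1])<.08: o.append((round(t,2),round(np.linalg.norm(q-p)*1000),(m*1000).round().tolist(),[int(a),int(b),int(c),int(d)]))
    print(tag,*o,sep='\n ')
if __name__=='__main__':
    f=load('wrist'); ang(f,'before'); f=grab_frame('wrist'); np.savez('pics/_wrist2.npz',**f); ang(f,'now')
E
python3 tw.py
```

```text
before
 (np.float64(119.37), 120, [50.0, 79.0], [226, 331, 383, 331])
 (np.float64(28.66), 58, [2.0, -4.0], [240, 193, 240, 269])
 (np.float64(30.27), 58, [-10.0, 18.0], [275, 269, 275, 193])
 (np.float64(0.52), 66, [-7.0, -57.0], [156, 226, 198, 142])
 (np.float64(90.0), 82, [-85.0, -15.0], [233, 80, 345, 145])
 (np.float64(-0.33), 43, [-62.0, -57.0], [198, 142, 230, 80])
 (np.float64(90.25), 47, [73.0, 11.0], [240, 330, 184, 304])
 (np.float64(64.84), 38, [-29.0, 79.0], [350, 230, 377, 269])
 (np.float64(-6.05), 37, [44.0, -52.0], [139, 269, 165, 230])
 (np.float64(119.26), 42, [40.0, -13.0], [174, 269, 233, 269])
 (np.float64(-0.17), 85, [-30.0, -54.0], [225, 99, 167, 212])
 (np.float64(119.35), 93, [46.0, 29.0], [313, 300, 188, 300])
 (np.float64(92.19), 37, [-73.0, -12.0], [309, 145, 258, 118])
 (np.float64(89.29), 28, [-73.0, 20.0], [345, 166, 309, 145])
now
 (np.float64(125.36), 364, [58.0, 51.0], [0, 343, 510, 343])
 (np.float64(125.59), 26, [-59.0, 71.0], [365, 234, 406, 234])
 (np.float64(90.08), 81, [-84.0, -18.0], [241, 79, 352, 161])
 (np.float64(40.92), 32, [-5.0, 51.0], [310, 300, 307, 258])
 (np.float64(-0.03), 64, [-8.0, -59.0], [145, 223, 199, 141])
 (np.float64(36.66), 46, [-17.0, 16.0], [277, 270, 277, 205])
 (np.float64(29.67), 30, [34.0, -6.0], [208, 257, 205, 298])
 (np.float64(0.23), 42, [-62.0, -59.0], [199, 141, 239, 80])
 (np.float64(125.57), 34, [18.0, -40.0], [149, 233, 203, 233])
 (np.float64(1.57), 94, [-23.0, -55.0], [231, 101, 152, 228])
 (np.float64(125.44), 48, [50.0, 45.0], [220, 331, 288, 331])
 (np.float64(92.39), 43, [-74.0, 0.0], [342, 172, 283, 134])
 (np.float64(92.34), 31, [-72.0, -37.0], [282, 134, 238, 105])
 (np.float64(125.36), 92, [92.0, -15.0], [215, 331, 85, 331])
 (np.float64(89.91), 25, [-95.0, -62.0], [266, 71, 229, 43])
```

>>> {"op": "send_rows", "data": {
  "motion": [
    {"offset": [0, 0, 0], "turn": -0.5},
    {"offset": [0, 0, 0], "turn": -1}
  ]
}}

```text
t: 7.05
eef_pos: [0.5725, 0.1484, 0.3427]
ee_rot: [-3.142, -0.0, -2.507]
force: [1.2, -1.2, 0.5]
width: 0.0177
```

```bash
python3 rd.py; python3 tw.py | sed -n '/now/,$p' | grep -E "\-5[0-9].0\]|\-7[0-9].0, "
```

```text
F [ 0.9  -0.99  0.18] M [-0.291 -0.443 -0.168] Mz [np.float64(-0.178), np.float64(-0.227), np.float64(-0.14), np.float64(-0.128)] pos [572.54 148.4  342.66] yaw -143.63 w 0.0177 t 7.25
 (np.float64(-0.04), 62, [-8.0, -59.0], [144, 221, 198, 142])
 (np.float64(2.25), 93, [-23.0, -55.0], [232, 100, 152, 226])
 (np.float64(93.7), 54, [-72.0, -29.0], [311, 152, 234, 102])
 (np.float64(90.62), 46, [-74.0, 21.0], [369, 194, 311, 152])grep: warning: stray \ before -
```

Mz and the tank edge angle agree on about 0.04 rad of lean. I'll hold there to vent.

>>> {"op": "send_rows", "data": {
  "motion": [
    {"offset": [0, 0, 0], "turn": 0},
    {"offset": [0, 0, 0], "turn": 0},
    {"offset": [0, 0, 0], "turn": 0},
    {"offset": [0, 0, 0], "turn": 0},
    {"offset": [0, 0, 0], "turn": 0},
    {"offset": [0, 0, 0], "turn": 0},
    {"offset": [0, 0, 0], "turn": 0}
  ]
}}

```text
t: 8.0
eef_pos: [0.5725, 0.1484, 0.3427]
ee_rot: [-3.142, -0.0, -2.507]
force: [0.9, -2.0, -0.1]
width: 0.0178
```

```bash
python3 rd.py; python3 tw.py | sed -n '/now/,$p' | grep -E -e "-5[0-9].0\]|-7[0-9].0, "
```

```text
F [ 1.62 -1.29 -0.15] M [-0.496 -0.575 -0.155] Mz [np.float64(-0.138), np.float64(-0.167), np.float64(-0.185), np.float64(-0.128)] pos [572.52 148.41 342.66] yaw -143.66 w 0.0179 t 8.2
 (np.float64(-0.05), 64, [-9.0, -59.0], [144, 221, 200, 139])
 (np.float64(2.27), 92, [-23.0, -55.0], [231, 102, 152, 226])
 (np.float64(93.89), 42, [-71.0, -35.0], [295, 141, 234, 102])
 (np.float64(93.15), 35, [-74.0, 4.0], [342, 173, 295, 142])
```

>>> {"op": "send_rows", "data": {
  "motion": [
    {"offset": [0, 0, 0], "turn": -0.3},
    {"offset": [0, 0, 0], "turn": -0.6},
    {"offset": [0, 0, 0], "turn": -0.6}
  ]
}}

```text
t: 8.55
eef_pos: [0.5725, 0.1484, 0.3427]
ee_rot: [-3.142, -0.0, -2.497]
force: [1.4, -1.5, -0.2]
width: 0.0177
```

```bash
python3 rd.py; python3 rd.py; python3 tw.py | sed -n '/now/,$p' | grep -E -e "-5[0-9].0\]|-7[0-9].0, "
```

```text
F [ 1.12 -1.9   0.09] M [-0.607 -0.601 -0.174] Mz [np.float64(-0.163), np.float64(-0.193), np.float64(-0.16), np.float64(-0.181)] pos [572.52 148.42 342.68] yaw -143.06 w 0.0178 t 8.75
F [ 1.66 -1.57 -0.21] M [-0.602 -0.629 -0.191] Mz [np.float64(-0.186), np.float64(-0.202), np.float64(-0.198), np.float64(-0.179)] pos [572.51 148.41 342.66] yaw -143.06 w 0.0179 t 8.95
 (np.float64(2.61), 95, [-23.0, -55.0], [233, 100, 151, 228])
 (np.float64(91.57), 52, [-74.0, 17.0], [369, 194, 303, 146])
 (np.float64(94.31), 49, [-71.0, -32.0], [304, 147, 234, 101])
 (np.float64(89.81), 23, [-95.0, -57.0], [275, 76, 242, 49])
```

>>> {"op": "send_rows", "data": {
  "motion": [
    {"offset": [0, 0, 0], "turn": 0.7},
    {"offset": [0, 0, 0], "turn": 1.4},
    {"offset": [0, 0, 0.1], "turn": 1.4},
    {"offset": [0, 0, 0.2], "turn": 1.4},
    {"offset": [0, 0, 0.3], "turn": 1.4},
    {"offset": [0, 0, 0.4], "turn": 1.4},
    {"offset": [0, 0, 0.47], "turn": 1.4},
    {"offset": [0, 0, 0.47], "turn": 1.4}
  ]
}}

```text
t: 9.8
eef_pos: [0.5725, 0.1485, 0.3391]
ee_rot: [-3.141, 0.001, -2.521]
force: [-2.1, -0.6, 8.0]
width: 0.0179
```

```bash
python3 rd.py; python3 tw.py | sed -n '/now/,$p' | grep -E -e "-5[0-9].0\]|-7[0-9].0, "
```

```text
F [-2.36 -2.23  8.  ] M [-0.578  0.742 -0.03 ] Mz [np.float64(-0.03), np.float64(-0.019), np.float64(-0.033), np.float64(-0.04)] pos [572.52 148.49 339.18] yaw -144.44 w 0.0176 t 10.0
 (np.float64(0.08), 105, [-30.0, -59.0], [144, 223, 239, 80])
 (np.float64(0.38), 94, [-24.0, -55.0], [233, 101, 150, 227])
 (np.float64(89.33), 43, [-74.0, 18.0], [364, 192, 309, 150])
 (np.float64(92.31), 51, [-73.0, -28.0], [310, 151, 237, 102])
```

>>> {"op": "send_rows", "data": {
  "motion": [
    {"offset": [0, 0, 0.08], "turn": 0},
    {"offset": [0, 0, 0.15], "turn": 0},
    {"offset": [0, 0, 0.15], "turn": 0}
  ]
}}

```text
t: 10.35
eef_pos: [0.5725, 0.1485, 0.3377]
ee_rot: [-3.141, 0.001, -2.521]
force: [-3.2, -1.5, 9.6]
width: 0.0174
```

```bash
python3 rd.py
```

```text
F [-2.49 -1.73  9.37] M [-0.576  0.882 -0.032] Mz [np.float64(-0.048), np.float64(-0.011), np.float64(-0.034), np.float64(-0.035)] pos [572.51 148.5  337.82] yaw -144.43 w 0.0174 t 10.55
```

>>> {"op": "send_rows", "data": {
  "motion": [
    {"offset": [0, 0, 0], "turn": -1},
    {"offset": [0, 0, 0], "turn": -2},
    {"offset": [0, 0, 0], "turn": -3}
  ]
}}

```text
t: 10.85
eef_pos: [0.5726, 0.1486, 0.3379]
ee_rot: [-3.141, 0.001, -2.468]
force: [-2.0, -1.0, 9.5]
width: 0.0179
```

```bash
python3 rd.py
```

```text
F [-2.28 -1.68  9.27] M [-0.549  0.702 -0.032] Mz [np.float64(-0.007), np.float64(-0.049), np.float64(-0.06), np.float64(-0.014)] pos [572.66 148.55 337.95] yaw -141.39 w 0.0178 t 11.05
```

>>> {"op": "send_rows", "data": {
  "motion": [
    {"offset": [0, 0, 0], "turn": -1},
    {"offset": [0, 0, 0], "turn": -2.5},
    {"offset": [0, 0, 0], "turn": -4},
    {"offset": [0, 0, 0], "turn": -5.5},
    {"offset": [0, 0, 0], "turn": -7},
    {"offset": [0, 0, 0], "turn": -8}
  ]
}}

```text
t: 11.65
eef_pos: [0.5729, 0.1487, 0.3381]
ee_rot: [-3.14, 0.002, -2.328]
force: [-1.5, -1.1, 8.6]
width: 0.018
```

```bash
python3 rd.py
```

```text
F [-1.55 -0.89  8.73] M [-0.376  0.321 -0.038] Mz [np.float64(-0.031), np.float64(0.01), np.float64(-0.1), np.float64(-0.029)] pos [572.91 148.71 338.12] yaw -133.39 w 0.0179 t 11.85
```

>>> {"op": "send_rows", "data": {
  "motion": [
    {"offset": [0, 0, 0.03], "turn": -1.5},
    {"offset": [0, 0, 0.03], "turn": -3},
    {"offset": [0, 0, 0.03], "turn": -4.5},
    {"offset": [0, 0, 0.03], "turn": -6},
    {"offset": [0, 0, 0.03], "turn": -7.5},
    {"offset": [0, 0, 0.03], "turn": -9},
    {"offset": [0, 0, 0.03], "turn": -10.5},
    {"offset": [0, 0, 0.03], "turn": -12}
  ]
}}

```text
t: 12.65
eef_pos: [0.5731, 0.1489, 0.338]
ee_rot: [-3.14, 0.003, -2.118]
force: [0.5, -0.2, 10.3]
width: 0.018
```

```bash
python3 rd.py
```

```text
F [-0.61 -0.35  9.38] M [-0.114  0.142 -0.046] Mz [np.float64(-0.051), np.float64(-0.063), np.float64(-0.043), np.float64(-0.026)] pos [573.09 148.89 337.98] yaw -121.36 w 0.0175 t 12.85
```

>>> {"op": "send_rows", "data": {
  "motion": [
    {"offset": [0, 0, 0], "turn": -1.5},
    {"offset": [0, 0, 0], "turn": -3},
    {"offset": [0, 0, 0], "turn": -4.5},
    {"offset": [0, 0, 0], "turn": -6},
    {"offset": [0, 0, 0], "turn": -7.5},
    {"offset": [0, 0, 0], "turn": -9},
    {"offset": [0, 0, 0], "turn": -10.5},
    {"offset": [0, 0, 0], "turn": -12}
  ]
}}

```text
t: 13.65
eef_pos: [0.5732, 0.149, 0.338]
ee_rot: [-3.139, 0.002, -1.909]
force: [-0.6, 0.0, 8.4]
width: 0.0178
```

```bash
python3 rd.py
```

```text
F [-0.62 -0.24  9.12] M [ 0.028  0.115 -0.01 ] Mz [np.float64(-0.014), np.float64(0.003), np.float64(-0.031), np.float64(-0.0)] pos [573.15 148.98 338.02] yaw -109.36 w 0.0176 t 13.85
```

>>> {"op": "send_rows", "data": {
  "motion": [
    {"offset": [0, 0, 0], "turn": -1.5},
    {"offset": [0, 0, 0], "turn": -3},
    {"offset": [0, 0, 0], "turn": -4.5},
    {"offset": [0, 0, 0], "turn": -6},
    {"offset": [0, 0, 0], "turn": -7.5},
    {"offset": [0, 0, 0], "turn": -9},
    {"offset": [0, 0, 0], "turn": -11},
    {"offset": [0, 0, 0], "turn": -13}
  ]
}}

```text
t: 14.65
eef_pos: [0.5732, 0.1491, 0.338]
ee_rot: [-3.138, 0.002, -1.681]
force: [-0.1, -0.5, 9.5]
width: 0.0176
```

```bash
python3 rd.py
```

```text
F [-0.24  0.08  9.19] M [ 0.103  0.112 -0.021] Mz [np.float64(0.006), np.float64(0.036), np.float64(-0.073), np.float64(-0.053)] pos [573.17 149.03 338.03] yaw -96.34 w 0.018 t 14.85
```

>>> {"op": "send_rows", "data": {
  "motion": [
    {"offset": [0, 0, -0.15], "turn": 0},
    {"offset": [0, 0, -0.3], "turn": 0},
    {"offset": [0, 0, -0.45], "turn": 0},
    {"offset": [0, 0, -0.6], "turn": 0},
    {"offset": [0, 0, -0.7], "turn": 0},
    {"offset": [0, 0, -0.8], "turn": 0},
    {"offset": [0, 0, -0.8], "turn": 0}
  ]
}}

```text
t: 15.55
eef_pos: [0.5729, 0.1489, 0.3447]
ee_rot: [-3.14, 0.001, -1.683]
force: [2.5, 1.7, 4.0]
width: 0.0181
```

```bash
python3 rd.py
```

```text
F [2.83 1.53 3.82] M [ 0.748 -1.043 -0.021] Mz [np.float64(-0.047), np.float64(-0.031), np.float64(-0.032), np.float64(0.027)] pos [572.72 148.72 344.34] yaw -96.45 w 0.0178 t 15.75
```

>>> {"op": "send_rows", "data": {
  "motion": [
    {"offset": [0, 0, -0.15], "turn": 0},
    {"offset": [0, 0, -0.3], "turn": 0},
    {"offset": [0, 0, -0.45], "turn": 0},
    {"offset": [0, 0, -0.6], "turn": 0},
    {"offset": [0, 0, -0.6], "turn": 0}
  ]
}}

```text
t: 16.25
eef_pos: [0.5721, 0.1481, 0.3498]
ee_rot: [3.14, -0.001, -1.684]
force: [1.9, 0.4, -0.9]
width: 0.0174
```

```bash
python3 rd.py
```

```text
F [ 0.99 -0.83 -1.69] M [-0.059 -0.385 -0.034] Mz [np.float64(-0.064), np.float64(-0.034), np.float64(0.014), np.float64(-0.053)] pos [572.13 148.2  349.84] yaw -96.47 w 0.0175 t 16.45
```

>>> {"op": "send_rows", "data": {
  "motion": [
    {"offset": [0, 0, -0.5], "turn": 0},
    {"offset": [0, 0, -1], "turn": 0},
    {"offset": [0, 0, -1.7], "turn": 0},
    {"offset": [0, 0, -2.5], "turn": 0},
    {"offset": [0, 0, -4], "turn": 0},
    {"offset": [0, 0, -5.5], "turn": 0},
    {"offset": [0, 0, -7], "turn": 0},
    {"offset": [0, 0, -8], "turn": 0}
  ]
}}

```text
t: 17.25
eef_pos: [0.5726, 0.1484, 0.4321]
ee_rot: [-3.14, 0.001, -1.683]
force: [1.1, 0.4, -1.9]
width: 0.0178
```

```bash
python3 rd.py; python3 - <<'E'
from h import *
f=grab('side'); cv2.imwrite('pics/s2.png',f['frame'])
go(.4564,-.2043,.43,-96.4)
f=grab('top'); H=cv2.cvtColor(f['frame'],cv2.COLOR_BGR2HSV); hh,ss,vv=[H[...,i].astype(int) for i in range(3)]
E
```

```text
F [ 0.12  0.02 -0.8 ] M [ 0.078 -0.098  0.031] Mz [np.float64(0.074), np.float64(0.031), np.float64(0.017), np.float64(0.002)] pos [572.6  148.47 431.6 ] yaw -96.45 w 0.0181 t 17.45
off [ 3.635e+01  7.540e+00 -3.000e-02] turn -0.1 | pos [0.5723 0.1484 0.4295] rot [ 1.7995e+02 -1.0000e-02 -9.6470e+01] F [ 0.4 -0.2 -1.1] M [ 0.077 -0.044  0.008] w 0.0177 t 17.5 q6 -0.7
```

View pics/s2.png

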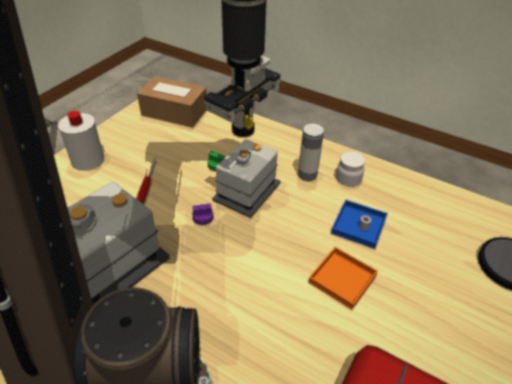

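Side view: the cap is off the neck and in the gripper at about (243,128). The orange tray at (343,278) is clear.

>>> {"op": "send_rows", "data": {
  "motion": [
    {"offset": [3, 0.6, 0], "turn": 0},
    {"offset": [7, 1.5, 0], "turn": 0},
    {"offset": [11, 2.3, 0], "turn": 0},
    {"offset": [15, 3.1, 0], "turn": 0},
    {"offset": [19, 4, 0], "turn": 0},
    {"offset": [23, 4.8, 0], "turn": 0},
    {"offset": [27, 5.6, 0], "turn": 0},
    {"offset": [30, 6.2, 0], "turn": 0}
  ]
}}

```text
t: 18.35
eef_pos: [0.4759, -0.1445, 0.4296]
ee_rot: [3.141, -0.0, -1.684]
force: [-0.2, -0.3, -0.5]
width: 0.0177
```

```bash
python3 -c "
from h import *
go(.4564,-.2043,.30,-96.4)"
```

```text
off [ 6.16  1.25 12.96] turn -0.1 | pos [ 0.4759 -0.1445  0.4296] rot [ 1.7994e+02 -1.0000e-02 -9.6490e+01] F [-0.2 -0.3 -0.5] M [ 0.051 -0.143 -0.014] w 0.0177 t 18.35 q6 -0.21
```

>>> {"op": "send_rows", "data": {
  "motion": [
    {"offset": [3, 0.6, 0], "turn": 0},
    {"offset": [5.5, 1.1, 1], "turn": 0},
    {"offset": [6.2, 1.25, 4], "turn": 0},
    {"offset": [6.2, 1.25, 8], "turn": 0},
    {"offset": [6.2, 1.25, 12], "turn": 0},
    {"offset": [6.2, 1.25, 15.5], "turn": 0},
    {"offset": [6.2, 1.25, 18], "turn": 0},
    {"offset": [6.2, 1.25, 18], "turn": 0}
  ]
}}

```text
t: 19.15
eef_pos: [0.456, -0.2028, 0.2465]
ee_rot: [3.134, -0.0, -1.684]
force: [-0.4, -0.3, -1.4]
width: 0.018
```

```bash
python3 rd.py; python3 - <<'E'
from h import *
go(.4564,-.2043,.2047,-96.4)
f=grab('side'); cv2.imwrite('pics/s3.png',cv2.resize(f['frame'][200:330,260:430],None,fx=4,fy=4))
E
```

```text
F [ 0.29 -0.18 -0.71] M [ 0.049 -0.109 -0.014] Mz [np.float64(-0.041), np.float64(-0.002), np.float64(0.007), np.float64(-0.02)] pos [ 457.99 -202.94  250.38] yaw -96.44 w 0.0181 t 19.35
off [0.16 0.21 4.69] turn -0.0 | pos [ 0.4585 -0.2029  0.2516] rot [-1.7988e+02 -1.0000e-02 -9.6430e+01] F [-0.  -0.8 -0.6] M [ 0.059 -0.083 -0.02 ] w 0.0181 t 19.35 q6 -0.09
```

View pics/s3.png

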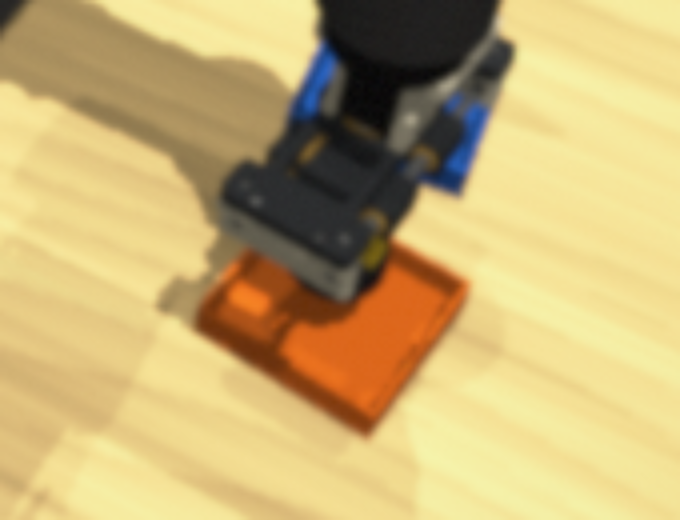

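The cap hangs over the orange tray, between its walls. I'll lower it slowly.

>>> {"op": "send_rows", "data": {
  "motion": [
    {"offset": [0.1, 0.2, 1], "turn": 0},
    {"offset": [0.1, 0.2, 2], "turn": 0},
    {"offset": [0.1, 0.2, 3], "turn": 0},
    {"offset": [0.1, 0.2, 3.6], "turn": 0},
    {"offset": [0.1, 0.2, 4], "turn": 0},
    {"offset": [0.1, 0.2, 4.2], "turn": 0},
    {"offset": [0.1, 0.2, 4.3], "turn": 0},
    {"offset": [0.1, 0.2, 4.3], "turn": 0}
  ]
}}

```text
t: 20.2
eef_pos: [0.4558, -0.2037, 0.2072]
ee_rot: [-3.141, -0.0, -1.683]
force: [0.2, -0.5, -1.3]
width: 0.0173
```

```bash
python3 rd.py
```

```text
F [ 0.21 -0.12 -0.88] M [ 0.08  -0.088 -0.01 ] Mz [np.float64(-0.019), np.float64(0.014), np.float64(0.012), np.float64(-0.049)] pos [ 455.79 -203.66  207.4 ] yaw -96.46 w 0.0177 t 20.4
```

>>> {"op": "send_rows", "data": {
  "motion": [
    {"offset": [0, 0, 0.07], "turn": 0},
    {"offset": [0, 0, 0.14], "turn": 0},
    {"offset": [0, 0, 0.2], "turn": 0},
    {"offset": [0, 0, 0.25], "turn": 0},
    {"offset": [0, 0, 0.25], "turn": 0}
  ]
}}

```text
t: 20.9
eef_pos: [0.4557, -0.2036, 0.2046]
ee_rot: [3.141, -0.0, -1.683]
force: [0.0, 0.8, -2.5]
width: 0.0177
```

```bash
python3 rd.py
```

```text
F [ 0.13  0.14 -1.13] M [ 0.077 -0.038  0.001] Mz [np.float64(-0.009), np.float64(0.039), np.float64(-0.016), np.float64(-0.01)] pos [ 455.66 -203.65  204.63] yaw -96.46 w 0.0177 t 21.1
```

>>> {"op": "send_rows", "data": {
  "motion": [
    {"offset": [0, 0, 0.05], "turn": 0},
    {"offset": [0, 0, 0.1], "turn": 0},
    {"offset": [0, 0, 0.15], "turn": 0},
    {"offset": [0, 0, 0.15], "turn": 0}
  ]
}}

```text
t: 21.5
eef_pos: [0.4556, -0.2036, 0.2045]
ee_rot: [-3.141, -0.0, -1.683]
force: [-5.4, 3.4, 18.4]
width: 0.0174
```

```bash
python3 rd.py
```

```text
F [-5.27  3.83 17.5 ] M [ 1.505  1.952 -0.026] Mz [np.float64(0.024), np.float64(-0.07), np.float64(-0.034), np.float64(-0.026)] pos [ 455.62 -203.61  204.52] yaw -96.43 w 0.018 t 21.7
```

>>> {"op": "send_rows", "data": {
  "motion": [
    {"offset": [0, 0, -0.06], "turn": 0},
    {"offset": [0, 0, -0.12], "turn": 0},
    {"offset": [0, 0, -0.12], "turn": 0}
  ]
}}

```text
t: 22.0
eef_pos: [0.4557, -0.2036, 0.2046]
ee_rot: [-3.141, -0.0, -1.683]
force: [-0.4, 1.5, 4.2]
width: 0.0179
```

```bash
python3 rd.py
```

```text
F [-1.57  1.44  5.28] M [0.64  0.551 0.001] Mz [np.float64(0.02), np.float64(0.015), np.float64(-0.021), np.float64(-0.011)] pos [ 455.76 -203.64  204.57] yaw -96.45 w 0.0174 t 22.2
```

Resting lightly, so I'll release and raise.

>>> {"op": "send_rows", "data": {
  "motion": [
    {"offset": [0, 0, 0], "turn": 0},
    {"offset": [0, 0, 0], "turn": 0},
    {"offset": [0, 0, 0], "turn": 0},
    {"offset": [0, 0, 0], "turn": 0},
    {"offset": [0, 0, 0], "turn": 0},
    {"offset": [0, 0, 0], "turn": 0}
  ],
  "hand": 0
}}

```text
t: 22.8
eef_pos: [0.4557, -0.2037, 0.2043]
ee_rot: [3.142, -0.0, -1.684]
force: [-0.5, -0.3, 0.2]
width: 0.0438
```

>>> {"op": "send_rows", "data": {
  "motion": [
    {"offset": [0, 0, -0.5], "turn": 0},
    {"offset": [0, 0, -1.5], "turn": 0},
    {"offset": [0, 0, -3], "turn": 0},
    {"offset": [0, 0, -6], "turn": 0},
    {"offset": [0, 0, -10], "turn": 0},
    {"offset": [0, 0, -14], "turn": 0},
    {"offset": [0, 0, -16], "turn": 0},
    {"offset": [0, 0, -16], "turn": 0}
  ]
}}

```text
t: 23.6
eef_pos: [0.4563, -0.2038, 0.3689]
ee_rot: [-3.134, -0.0, -1.683]
force: [0.6, 0.5, -0.8]
width: 0.0438
```

```bash
python3 rd.py; python3 - <<'E'
from h import *
f=grab('wrist'); g=grab('side'); cv2.imwrite('pics/e.png',np.hstack([f['frame'],g['frame']])[:, :1024][:, ::1]); 
cv2.imwrite('pics/e.png',cv2.resize(np.hstack([f['frame'],g['frame']]),(800,300)))
P=pts(f); H=cv2.cvtColor(f['frame'],cv2.COLOR_BGR2HSV)
m=(H[...,0]>22)&(H[...,0]<35)&(H[...,1]>130)&(P[...,2]>.03)&(P[...,2]<.08)
print(m.sum(),np.nanmedian(P[m],0))
E
```

```text
F [ 0.29 -0.19 -0.79] M [ 0.102 -0.017 -0.002] Mz [np.float64(0.012), np.float64(-0.007), np.float64(-0.017), np.float64(0.005)] pos [ 455.34 -203.6   365.08] yaw -96.47 w 0.0438 t 23.8
1062 [ 0.45569295 -0.20542147  0.04843429]
```

View pics/e.png

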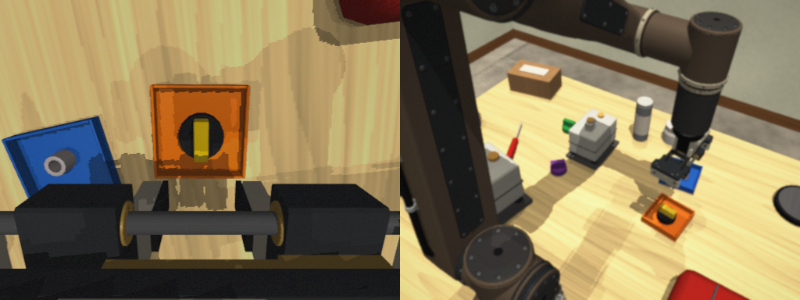

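The cap stands upright in the middle of the orange tray at (201,133), bar top at z = 0.048 m, and the gripper is clear of it.

```bash
python3 -c "
from station import *
print(job_done())"
```

```text
the job is handed in; nothing more can be done
None
```

The pressure cap is off the tank and standing upright in the middle of the orange tray. I handed the job in at about 24 s.

- **Venting:** I turned the cap anticlockwise without pushing down and met the first stop with the bar about 34° from the tank's x axis. I leaned on it for over a second. The moment reading (0.15–0.18 Nm) and the tank edge in the wrist camera both put the twist at about 0.04 rad, 0.048 rad (2.8°) at most.
- **Stop contact:** The torque built up gradually rather than all at once. Because of that I turned a further 0.6°, and the tank kept twisting with the cap.
- **Unlocking:** I backed off slightly and pressed the cap down about 4.8 mm (9.4 N). It then turned about 50° past the stop with only light friction, and lifted off freely.
- **Set-down:** I lowered it until it touched. Contact peaked at about 18 N, more than I meant, so I eased off to about 5 N before opening the fingers.
- **Last checks:** The bar top sat at 0.048 m, the height expected for an upright cap. The gripper was clear, and the other things looked undisturbed in the final pictures, though I did not measure them again.

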